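Fetch the gold jar from behind the colour bottles

ROBOT

A 6-joint arm with a two-finger parallel gripper is mounted at the origin on the work surface. World frame = base frame: x ahead of the robot, y to its left, z up, the work surface at z = 0. Lengths are in m, angles in rad, forces in N, time in s.
With the tool pointing down it reaches from about 0.3 to 0.775 m from the base axis. Payload 14.6 kg.
Tool frame: the origin (TCP) lies midway between the tips of the shut fingers; the grasp point (between the pads) lies 19 mm behind it; x points along the fingers, y is the direction in which the jaws open and shut, and the axes are right-handed (so a half turn about x gives the same grasp; the last joint's range is limited). The gripper opens to 85 mm and grips with 20 to 120 N. Pads are 22 mm wide; open, the fingers measure 114 mm over their backs; the gripper's body (76 mm by 85 mm) begins 54 mm behind the grasp point. The pads swing forward as they close: fully open they stand 13 mm farther back than shut.
Start: joints at [-1.35, 0.3, 1.521, -0, 1.321, -0.067], TCP at [0.156, -0.527, 0.231] pointing down, gripper open.
Joint ranges: [-3.03, 3.03], [-0.79, 2.21], [0.23, 2.52], [-1.04, 4.18], [0, 3.07], [-2.55, 2.55]. Speed limits (rad/s): [2.22, 2.22, 2.57, 3.14, 3.14, 3.14].

INTERFACE

Orientations are given as a unit quaternion [x, y, z, w].
In Python, from station import robot gives the robot as it stands. The module is installed in compiled form; this text tells all that it offers.
- The arm moves only by the tool drive_tool, never from a script. Its argument "steps" is a list of rows, each a list of 7 numbers: the turn, a rotation vector about the tool's x, y, z scaled (see below), then the shift along the tool's x, y, z scaled (see below), then the closure in counts, from 0 (fully open) to 255 (shut). A call has 1 to 12 rows; each row shifts and turns the pose as measured when the row begins, along the tool's axes as they then stand; what a row does not reach is not made up. The controller multiplies each number of a shift by 25 mm and each number of a turn by 5 degrees. A row lasts 1/12 s, in which the tool goes at most 41.7 mm and 7.16 degrees, less where a joint would pass 70% of its speed; a pose out of reach is approached as far as the arm can. A call with a number of a shift or a turn outside -1 to 1 is refused whole. A call with a gripper value outside its range is refused whole. The fingers move at their own pace and stop on an object; "squeeze" is the grip in N (left out, the last holds). Time passes only in rows, so rows that do not move let the fingers close. It gives the time, the measured TCP pose, the force and the opening at its end, in the units of the state.
- robot.get_obs(): the state, without advancing time (a new reading comes with each control period).
- robot.read_camera(name): name is "side" or "top" or "wrist"; returns (picture, depth): 420x560x3 uint8, blue, green, red; 420x560 float32, m along the optical axis (not along the pixel's ray), 0 where there is no reading.
- robot.get_calibration(name): a dict with "K" (3x3 intrinsics, pixels), "cam_to_world" (4x4, takes a point from camera to world coordinates); the wrist camera has in their place "hand_eye" (4x4, takes a point from camera to tool coordinates, whose origin is the TCP and whose axes are the tool frame's). Camera axes: x right, y down, z forward; pixel columns grow to the right and rows downward; lengths in m; the calibration is good to about 2 mm. A picture is of the moment at which its call begins: read the wrist's pose just before it. get_calibration takes no time and is no camera call.
- robot.close_job(): hands the job in, once; it reports no verdict.
Trained networks look in the newest picture that a camera, given by its name, has taken for a name from the list of things; names that differ only in an ending like _2 or _b are one class to them, and where a whole thing is asked for, a point or a joint stands for the part that bears it (a point fixed in the world has none). Each returns a list of dicts, best first, with "conf" (0 to 1); they miss things now and then, are a little off and sometimes report something else, mostly with a low value. They report only what shows in the picture. A call takes as long as a camera call. They do not tell look-alikes from the thing itself.
- robot.outline_of(camera, name): "region" (420x560 bool, what is visible of it).
- robot.landmark_of(camera, name): "centre" ([x, y, z] in m, in the coordinates of the camera as it stood for that picture, good to about 4 mm: a listed point, or the origin of a listed thing).
The state is a dict: "time_s": time; "joints": joint angles; "joint_vel": joint speeds; "joint_efforts": joint torques, N m; "tool_pos": TCP position; "ee_rot": TCP orientation; "force": force on the tool from outside, world axes, zero at the start; "ft_torque": the same for the moment, N m; "grip_width": opening from 0.0 (shut) to 1.0 (fully open).
Only numpy, scipy, OpenCV 4.12 (cv2) and the standard library are available. Lean on these libraries where they do the work, as an engineer would, in place of code of your own. Each camera call takes 0.05 s, during which the arm holds its last target. There are 200 camera calls.

TASK

I need the jar of gold for the heart, but it sits hemmed in behind and between the three tall colour bottles in the white caddy. First stand all three bottles, upright, on the sheet pan, then lift the gold jar out and stand it in the steel dish on the work board, and only then put every bottle back upright into the very cell of the caddy it came from. Set things down rather than dropping them, and leave the pink jar, the black jar and the chocolate heart where they are.

Things in the scene. Friction and masses are not known exactly. Their poses are not given: they have to be found in the camera images.
- bottle_red: red cocoa-butter bottle with a white label: upright cylinder 54 mm across to 98 mm height, shoulder to 108 mm, red cap 32 mm across from 108 to 142 mm (grip it there); about 0.2 kg. Starts in one of the caddy's three bottle cells. Origin: centre of its underside, z up
- bottle_green: green cocoa-butter bottle with a white label: upright cylinder 54 mm across to 98 mm height, shoulder to 108 mm, green cap 32 mm across from 108 to 142 mm (grip it there); about 0.2 kg. Starts in one of the caddy's three bottle cells. Origin: centre of its underside, z up
- bottle_blue: blue cocoa-butter bottle with a white label: upright cylinder 54 mm across to 98 mm height, shoulder to 108 mm, blue cap 32 mm across from 108 to 142 mm (grip it there); about 0.2 kg. Starts in one of the caddy's three bottle cells. Origin: centre of its underside, z up
- jar_gold: small closed jar, 40 mm across and 62 mm high, gold-coloured lid (its top 20 mm) and gold-coloured body with a white label; about 0.09 kg. Starts in the small cell between the three bottles; grip it by the lid. Origin: centre of its underside, z up
- jar_pink: small closed jar, 40 mm across and 62 mm high, pink lid (its top 20 mm) and pink body with a white label; about 0.09 kg. Bystander in one of the caddy's front corner cells: leave it. Origin: centre of its underside, z up
- jar_black: small closed jar, 40 mm across and 62 mm high, black lid (its top 20 mm) and black body with a white label; about 0.09 kg. Bystander in one of the caddy's front corner cells: leave it. Origin: centre of its underside, z up
- caddy: white fixed organiser, 156 (x) by 206 mm (y), floor 4 mm thick, outer walls 40 mm and inner webs 24 mm high. Origin: centre of underside; x away from the robot, z up. Cell centres (x, y, mm): bottle cells, inside 74 x 74, at (-38, 0), (38, 63), (38, -63); gold jar's cell, 48 x 48, at (25, 0); corner cells, 74 x 61, at (-38, 69.5), (-38, -69.5). Which bottle is in which bottle cell varies
- pan: aluminium sheet pan lined with white parchment, 240 (x) by 165 mm (y), fixed, left or right of the caddy. Floor 2 mm thick, rim 2.5 mm thick and 25 mm high; the three bottles fit standing in a row along x. Origin: centre of its underside, x along its length, away from the robot, z up
- board: white work board 250 x 150 x 12 mm, fixed, on the caddy's other side, with a shallow round steel dish for the jar and, beyond it, the heart. Origin: on the bench right under the dish's centre; x points along the board to the heart, z up; the board spans x -60 to 190 mm. Dish: floor 15 mm above the bench, 62 mm across inside, 76 mm at the rim, rim top 22 mm above the bench
- heart: dark chocolate heart plaque with white piping, 111 mm wide, 101 mm long and 10 mm thick, lying on the work board some 125 mm beyond the dish: bystander, leave it. Origin: its underside, in the middle
There are look-alikes about, which are no part of the job. Of the things that look like the bottle_red, take the one that is nearest to the robot's base at the start.

How it is judged:
On the way, in this order (a step that is already met when the one before it is completed fails the run):
1. all three bottles stand released and upright on the floor of the sheet pan, the gold jar still in its cell (x of bottle_red in the frame of pan between -0.097 and 0.097 m and y of bottle_red in the frame of pan between -0.06 and 0.06 m and z of bottle_red in the frame of pan between -0.004 and 0.008 m and angle between each of bottle_red, bottle_green, bottle_blue's own z axis and vertical below 0.1 rad and x of bottle_green in the frame of pan between -0.097 and 0.097 m and y of bottle_green in the frame of pan between -0.06 and 0.06 m and z of bottle_green in the frame of pan between -0.004 and 0.008 m and x of bottle_blue in the frame of pan between -0.097 and 0.097 m and y of bottle_blue in the frame of pan between -0.06 and 0.06 m and z of bottle_blue in the frame of pan between -0.004 and 0.008 m and contact force between each of bottle_red, bottle_green, bottle_blue and the fingers below 0.2 N and distance of jar_gold from where it was at the start of the episode below 0.02 m), for 0.2 s.
2. the gold jar stands released and upright on the floor of the steel dish while the bottles still stand in the pan (horizontal distance between jar_gold and board below 0.021 m and z of jar_gold in the frame of board between 0.01 and 0.02 m and angle between each of jar_gold, bottle_red, bottle_green, bottle_blue's own z axis and vertical below 0.1 rad and contact force between jar_gold and the fingers below 0.2 N and x of bottle_red in the frame of pan between -0.097 and 0.097 m and y of bottle_red in the frame of pan between -0.06 and 0.06 m and z of bottle_red in the frame of pan between -0.004 and 0.008 m and x of bottle_green in the frame of pan between -0.097 and 0.097 m and y of bottle_green in the frame of pan between -0.06 and 0.06 m and z of bottle_green in the frame of pan between -0.004 and 0.008 m and x of bottle_blue in the frame of pan between -0.097 and 0.097 m and y of bottle_blue in the frame of pan between -0.06 and 0.06 m and z of bottle_blue in the frame of pan between -0.004 and 0.008 m), for 0.2 s.
At the end, for the whole second after the job is handed in: The gold jar stands upright in the dish (within 21 mm of its centre, on its floor), each bottle stands upright in the caddy cell it started in (within 25 mm of its starting place), all at rest; the pink jar, the black jar and the heart are within 20 mm of where they were (horizontal distance between jar_gold and board below 0.021 m and z of jar_gold in the frame of board between 0.01 and 0.02 m and angle between each of jar_gold, bottle_red, bottle_green, bottle_blue's own z axis and vertical below 0.1 rad and linear speed of each of jar_gold, bottle_red, bottle_green, bottle_blue below 0.02 m/s and distance of each of bottle_red, bottle_green, bottle_blue from where it was at the start of the episode below 0.025 m and distance of each of jar_pink, jar_black, heart from where it was at the start of the episode below 0.02 m and angle between each of jar_pink, jar_black, heart's own z axis and vertical below 0.15 rad); the robot touches nothing.
It fails at once if a bottle or the gold jar is dropped or thrown (moves faster than 0.6 m/s while not held) ((contact force between bottle_red and the fingers below 0.05 N and linear speed of bottle_red above 0.6 m/s) or (contact force between bottle_green and the fingers below 0.05 N and linear speed of bottle_green above 0.6 m/s) or (contact force between bottle_blue and the fingers below 0.05 N and linear speed of bottle_blue above 0.6 m/s) or (contact force between jar_gold and the fingers below 0.05 N and linear speed of jar_gold above 0.6 m/s)).
It fails at once if a bottle or jar is tipped far over (more than 45 degrees) (angle between any of bottle_red, bottle_green, bottle_blue, jar_gold, jar_pink, jar_black's own z axis and vertical above 0.785 rad).
It fails at once if the pink jar, the black jar or the heart is taken away or knocked (moved more than 30 mm) (distance of any of jar_pink, jar_black, heart from where it was at the start of the episode above 0.03 m).
It also fails if it takes over 131 s, if anything falls off the work surface, if the arm or the gripper's body presses on something with over 40 N, if the wrist force passes 120 N, or if a joint passes its speed limit or range.

## Working session

There is one attempt and no reset: what is moved stays moved. The work goes in short steps, Python scripts to look and compute and a tool call to move; the robot and the scene stay as the last step left them, time stands still between calls to the robot, and variables do not carry over. Pictures are saved under pics/ and viewed, about 12 in all and at most 16, crops included, and the job is handed in when it is done.

Besides the shell and the picture viewer there is one more tool, called after "Emit:" as a command line: name --pt "numbers of a row" for each row, then --argument value for the rest. drive_tool: Moves the arm, as the interface text tells. Its arguments: {"type":"object","properties":{"steps":{"type":"array"},"squeeze":{"type":"number"}},"required":["steps"]}

```bash
mkdir -p pics; cat > h.py <<'E'
import numpy as np, cv2
from station import robot
from scipy.spatial.transform import Rotation as R
def c2w(cam):
    c=robot.get_calibration(cam)
    if cam!='wrist': return np.array(c['cam_to_world'])
    o=robot.get_obs(); T=np.eye(4); T[:3,:3]=R.from_quat(o['ee_rot']).as_matrix(); T[:3,3]=o['tool_pos']
    return T@np.array(c['hand_eye'])
def tw(T,p): return (T@np.append(p,1))[:3]
def cloud(T,K,d):
    v,u=np.indices(d.shape); K=np.array(K)
    P=np.stack([(u-K[0,2])/K[0,0]*d,(v-K[1,2])/K[1,1]*d,d],-1)
    return P@T[:3,:3].T+T[:3,3]
E
python3 - <<'E'
from h import *
o=robot.get_obs(); print({k:np.round(v,3) for k,v in o.items()}); print(R.from_quat(o['ee_rot']).as_matrix().round(3))
for cam in('top','side'):
    T=c2w(cam); im,d=robot.read_camera(cam); cv2.imwrite(f'pics/{cam}0.png',im)
    np.save(f'{cam}0.npy',d); print(cam,T.round(2).tolist())
    for n in('bottle_red','bottle_green','bottle_blue','jar_gold','jar_pink','jar_black','caddy','pan','board','heart'):
        print(n,[(round(r['conf'],2),tw(T,r['centre']).round(3).tolist()) for r in robot.landmark_of(cam,n)])
E
```

```text
{'time_s': np.float64(0.0), 'joints': array([-1.35 ,  0.301,  1.522, -0.   ,  1.321, -0.067]), 'joint_vel': array([ 0.   ,  0.002, -0.001, -0.   ,  0.002,  0.001]), 'joint_efforts': array([-1.0000e-03, -5.4350e+01, -3.6179e+01, -0.0000e+00,  4.0000e-03,
        0.0000e+00]), 'tool_pos': array([ 0.156, -0.527,  0.231]), 'ee_rot': array([-0.7  , -0.102,  0.7  , -0.101]), 'force': array([-0.045,  0.325,  0.209]), 'ft_torque': array([-0.002, -0.022, -0.049]), 'grip_width': np.float64(0.999)}
[[-0.     0.284 -0.959]
 [ 0.001 -0.959 -0.284]
 [-1.    -0.001 -0.   ]]
top [[-0.01, -1.0, 0.07, 0.53], [-1.0, 0.01, -0.0, -0.01], [0.0, -0.07, -1.0, 1.2], [0.0, 0.0, 0.0, 1.0]]
bottle_red [(0.75, [0.575, 0.083, 0.006]), (0.55, [0.721, 0.114, 0.006]), (0.4, [0.545, 0.014, -0.002])]
bottle_green [(0.77, [0.507, 0.01, 0.004])]
bottle_blue [(0.78, [0.597, -0.034, 0.003])]
jar_gold [(0.68, [0.571, 0.02, 0.007])]
jar_pink [(0.72, [0.497, 0.081, 0.011])]
jar_black [(0.8, [0.522, -0.064, 0.006])]
caddy [(0.77, [0.546, 0.016, -0.001]), (0.67, [0.497, -0.289, 0.001])]
pan [(0.71, [0.536, 0.287, -0.001])]
board [(0.86, [0.495, -0.294, 0.002])]
heart [(0.63, [0.613, -0.296, 0.011])]
side [[0.9, -0.23, 0.38, 0.27], [-0.44, -0.47, 0.76, -0.74], [-0.0, -0.85, -0.52, 0.52], [0.0, 0.0, 0.0, 1.0]]
bottle_red [(0.91, [0.744, 0.007, 0.003]), (0.8, [0.717, 0.113, -0.002]), (0.6, [0.577, 0.087, 0.005]), (0.55, [0.536, 0.289, 0.001])]
bottle_green [(0.94, [0.508, 0.011, 0.005]), (0.57, [0.576, 0.085, 0.001])]
bottle_blue [(0.74, [0.6, -0.034, 0.0])]
jar_gold [(0.69, [0.573, 0.034, 0.01])]
jar_pink [(0.91, [0.5, 0.08, 0.007])]
jar_black [(0.93, [0.523, -0.059, 0.005])]
caddy [(0.6, [0.548, 0.02, 0.002])]
pan [(0.69, [0.535, 0.289, -0.0])]
board [(0.56, [0.496, -0.291, -0.0])]
heart [(0.62, [0.616, -0.294, 0.011]), (0.52, [0.599, -0.033, -0.0])]
```

View pics/top0.png

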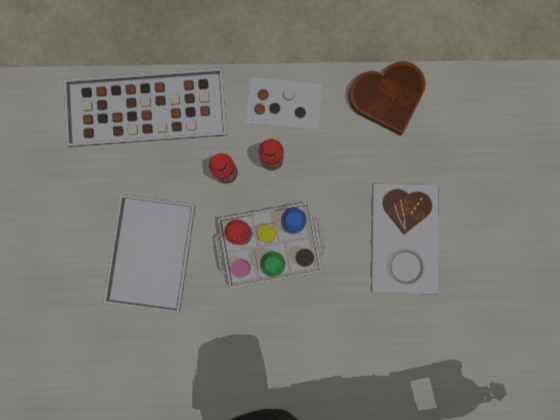

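View pics/side0.png

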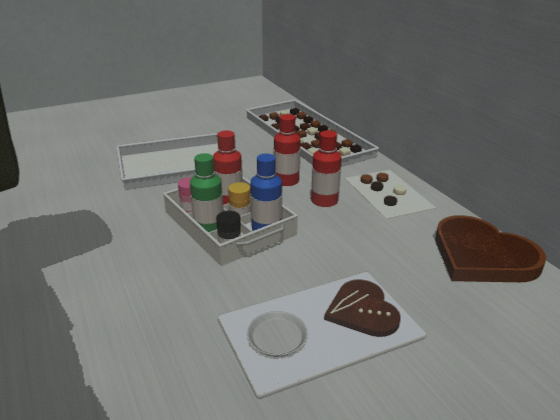

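```bash
python3 - <<'E'
from h import *
K=robot.get_calibration('top')['K'];T=c2w('top');P=cloud(T,K,np.load('top0.npy'))
im=cv2.imread('pics/top0.png')
# caps: points 0.13<z<0.15; jar lids .055-.07
for lo,hi in((.132,.150),(.055,.068),(.034,.044),(.018,.03)):
    m=((P[...,2]>lo)&(P[...,2]<hi)).astype(np.uint8)
    n,l,s,c=cv2.connectedComponentsWithStats(m)
    for i in range(1,n):
        if s[i,4]>60:
            q=P[l==i]; r=cv2.minAreaRect((q[:,:2]*1000).astype(np.float32))
            print(lo,'n',s[i,4],'px',c[i].round(0),'c',q.mean(0).round(3),'rect',np.round(r[0],0),np.round(r[1],0),round(r[2],1),im[l==i].mean(0).round())
E
```

```text
0.132 n 194 px [270. 147.] c [0.745 0.009 0.142] rect [745.   9.] [29. 31.] 88.8 [ 40.  44. 132.]
0.132 n 198 px [219. 162.] c [0.716 0.115 0.142] rect [716. 115.] [31. 31.] 89.3 [ 41.  44. 131.]
0.132 n 184 px [294. 219.] c [ 0.597 -0.037  0.147] rect [597. -38.] [30. 31.] 44.7 [137.  80.  49.]
0.132 n 182 px [235. 231.] c [0.574 0.082 0.146] rect [574.  83.] [30. 28.] 88.6 [ 41.  45. 135.]
0.132 n 180 px [272. 264.] c [0.506 0.008 0.147] rect [505.   9.] [30. 30.] 89.2 [ 63. 116.  51.]
0.055 n 178 px [266. 233.] c [0.572 0.021 0.066] rect [572.  21.] [38. 37.] 25.8 [ 40. 133. 136.]
0.055 n 157 px [304. 258.] c [ 0.517 -0.061  0.066] rect [518. -62.] [37. 37.] 89.2 [55. 56. 58.]
0.055 n 170 px [240. 269.] c [0.496 0.08  0.066] rect [496.  79.] [39. 37.] 88.3 [112.  87. 137.]
0.034 n 146 px [319. 237.] c [ 0.563 -0.095  0.04 ] rect [564. -92.] [100.  20.] 9.5 [117. 120. 121.]
0.034 n 139 px [220. 257.] c [0.522 0.125 0.04 ] rect [521. 122.] [110.  20.] 10.5 [113. 117. 118.]
0.018 n 3572 px [389.  94.] c [ 0.889 -0.263  0.025] rect [ 903. -260.] [157. 160.] 62.2 [29. 43. 73.]
0.018 n 1245 px [141. 106.] c [0.871 0.306 0.025] rect [868. 299.] [158. 367.] 3.5 [119. 118. 119.]
0.018 n 1449 px [407. 208.] c [ 0.626 -0.297  0.023] rect [ 634. -299.] [ 98. 103.] 37.6 [50. 60. 84.]
0.018 n 476 px [119. 255.] c [0.529 0.354 0.026] rect [537. 319.] [107. 246.] 82.0 [116. 116. 117.]
0.018 n 67 px [190. 212.] c [0.623 0.195 0.027] rect [621. 193.] [62. 30.] 23.6 [127. 126. 126.]
0.018 n 271 px [264. 218.] c [0.607 0.026 0.025] rect [604.  25.] [33. 52.] 10.5 [129. 130. 132.]
0.018 n 125 px [185. 261.] c [0.513 0.205 0.027] rect [515. 205.] [  7. 137.] 81.5 [126. 125. 126.]
0.018 n 76 px [268. 244.] c [0.548 0.019 0.025] rect [558.  16.] [46. 99.] 21.2 [125. 127. 129.]
0.018 n 343 px [407. 266.] c [ 0.494 -0.294  0.022] rect [ 494. -292.] [78. 79.] 87.4 [114. 117. 118.]
```

The side view shows the caddy with green (px 206,190), blue (266,190), red (228,165), and gold between them. Two red look-alikes stand behind it at (287,150) and (326,170). The pan is on the left (top px 150,254) and the dish is on the right (top px 406,266).

Candidates for bottle_red, in the top picture:
- Caddy bottle at (237,231), world (0.575, 0.083), about 0.58 m from the base.
- Loose bottle at (221,166), world (0.716, 0.115), about 0.72 m from the base.
- Loose bottle at (271,152), world (0.745, 0.008), about 0.74 m from the base.

The nearest is the one in the caddy, so I'm checking it in a crop.

```bash
python3 -c "
import cv2;i=cv2.imread('pics/top0.png')[135:295,190:340];cv2.imwrite('pics/crop0.png',cv2.resize(i,None,fx=3.5,fy=3.5,interpolation=cv2.INTER_CUBIC))"
```

```text
(no output)
```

View pics/crop0.png

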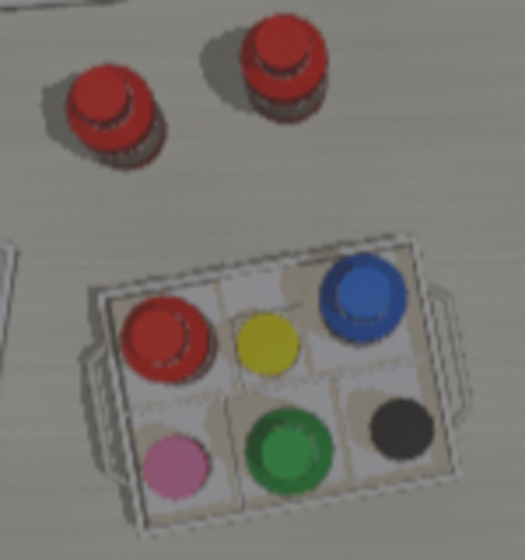

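Emit:
drive_tool --pt "0.825 0 0 0 0 0 0" --pt "0.825 0 0 0 0 0 0" --pt "0.825 0 0 0 0 0 0" --pt "0.825 0 0 0 0 0 0" --pt "0 0 0 0 -1 -0.7 0" --pt "0 0 0 0 -1 -0.7 0" --pt "0 0 0 0 -1 -0.7 0" --pt "0 0 0 0 -1 -0.7 0" --pt "0 0 0 0 -1 -0.7 0" --pt "0 0 0 0 -1 -0.7 0" --squeeze 40

```text
time_s: 1.93
tool_pos: [0.2637, -0.3763, 0.2302]
ee_rot: [-0.707, 0.008, 0.707, 0.008]
force: [0.3, -0.3, 0.3]
grip_width: 1.001
```

The crop shows the red bottle in the caddy's far-left cell at (165,338), with the loose reds outside at (110,105) and (285,65), so I'm taking the caddy one.

Emit:
drive_tool --pt "-0.2 0 0 0 -1 -0.65 0" --pt "0 0 0 0 -1 -0.65 0" --pt "0 0 0 0 -1 -0.65 0" --pt "0 0 0 0 -1 -0.65 0" --pt "0 0 0 0 -1 -0.65 0" --pt "0 0 0 0 -1 -0.65 0" --pt "0 0 0 0 -1 -0.65 0" --pt "0 0 0 0 -1 -0.65 0" --pt "0 0 0 0 -1 -0.65 0" --pt "0 0 0 0 -1 -0.65 0" --pt "0 0 0 0 -1 -0.65 0" --pt "0 0 0 0 -1 -0.65 0"

```text
time_s: 2.93
tool_pos: [0.4679, -0.0606, 0.2323]
ee_rot: [0.709, -0.003, -0.706, -0.001]
force: [0.5, -0.2, 0.3]
grip_width: 0.999
```

Emit:
drive_tool --pt "0 0 0 0 -1 -0.65 0" --pt "0 0 0 0 -1 -0.65 0" --pt "0 0 0 0 -1 -0.65 0" --pt "0 0 0 0 -1 -0.65 0" --pt "0 0 0 0 -1 -0.65 0" --pt "0 0 0 0 -0.8 -0.65 0" --pt "0 0 0 0 0 0 0"

```text
time_s: 3.52
tool_pos: [0.5713, 0.0969, 0.2322]
ee_rot: [0.709, -0.001, -0.705, 0.001]
force: [-0.5, -0.6, -0.9]
grip_width: 1.004
```

Emit:
drive_tool --pt "0 0 0 0 0.56 -0.1 0" --pt "0 0 0 0.5 0 0 0" --pt "0 0 0 0.8 0 0 0" --pt "0 0 0 0.8 0 0 0" --pt "0 0 0 0.8 0 0 0" --pt "0 0 0 0.8 0 0 0" --pt "0 0 0 0.6 0 0 0" --pt "0 0 0 0.4 0 0 0" --pt "0 0 0 0 0 0 0"

```text
time_s: 4.27
tool_pos: [0.5746, 0.0733, 0.1112]
ee_rot: [0.71, -0.002, -0.704, 0.0]
force: [-0.9, -0.2, 0.5]
grip_width: 1.001
```

Emit:
drive_tool --pt "0 0 0 0 0 0 120" --pt "0 0 0 0 0 0 200" --pt "0 0 0 0 0 0 255" --pt "0 0 0 0 0 0 255" --pt "0 0 0 0 0 0 255" --pt "0 0 0 0 0 0 255" --pt "0 0 0 0 0 0 255" --pt "0 0 0 0 0 0 255"

```text
time_s: 4.93
tool_pos: [0.5758, 0.0724, 0.1154]
ee_rot: [0.712, -0.002, -0.702, -0.0]
force: [-0.3, 1.1, -2.0]
grip_width: 0.361
```

Emit:
drive_tool --pt "0 -0.16 0 -0.4 0 0 255" --pt "0 0 0 -0.8 0 0 255" --pt "0 0 0 -0.8 0 0 255" --pt "0 0 0 -0.8 0 0 255" --pt "0 0 0 -0.8 0 0 255" --pt "0 0 0 -0.4 0 0 255" --pt "0 0 0 0 0 0 255"

```text
time_s: 5.52
tool_pos: [0.5747, 0.0721, 0.2177]
ee_rot: [-0.705, 0.003, 0.709, -0.001]
force: [-0.6, 0.1, -1.3]
grip_width: 0.365
```

Emit:
drive_tool --pt "0 0 0 0 -0.4 0.1 255" --pt "0 0 0 0 -0.8 0.2 255" --pt "0 0 0 0 -0.9 0.2 255" --pt "0 0 0 0 -0.9 0.2 255" --pt "0 0 0 0 -0.9 0.2 255" --pt "0 0 0 0 -0.9 0.2 255" --pt "0 0 0 0 -0.9 0.2 255" --pt "0 0 0 0 -0.8 0.2 255" --pt "0 0 0 0 -0.5 0 255" --pt "0 0 0 0 -0.25 0 255" --pt "0 0 0 0 0 0 255"

```text
time_s: 6.43
tool_pos: [0.5302, 0.2651, 0.2022]
ee_rot: [-0.699, 0.005, 0.715, -0.002]
force: [-0.7, -0.1, -1.3]
grip_width: 0.364
```

Emit:
drive_tool --pt "0 0.26 0 0 -0.5 -0.12 255" --pt "0 0 0 0 -0.3 -0.1 255" --pt "0 0 0 0.5 0 0 255" --pt "0 0 0 0.7 0 0 255" --pt "0 0 0 0.7 0 0 255" --pt "0 0 0 0.6 0 0 255" --pt "0 0 0 0.3 0 0 255" --pt "0 0 0 0 0 0 255"

```text
time_s: 7.1
tool_pos: [0.5398, 0.2842, 0.1286]
ee_rot: [0.709, -0.007, -0.705, 0.001]
force: [0.2, -0.3, -1.2]
grip_width: 0.363
```

```bash
cat >> h.py <<'E'
def look(n,name=None,cam='side'):
    im,d=robot.read_camera(cam); cv2.imwrite(f'pics/{n}.png',im); np.save(f'{n}.npy',d)
    P=cloud(c2w(cam),robot.get_calibration(cam)['K'],d); return im,P
def marks(names,cams=('top','side')):
    for cam in cams:
        T=c2w(cam)
        robot.read_camera(cam)
        for n in names: print(cam,n,[(round(r['conf'],2),tw(T,r['centre']).round(3).tolist()) for r in robot.landmark_of(cam,n)])
E
python3 - <<'E'
from h import *
im,P=look('s1')
marks(['bottle_red'],('side',)); marks(['bottle_red'],('top',)); print(robot.get_obs()['tool_pos'])
E
```

```text
side bottle_red [(0.65, [0.748, 0.01, 0.001]), (0.6, [0.717, 0.115, -0.002]), (0.58, [0.539, 0.289, 0.021])]
top bottle_red [(0.79, [0.748, 0.007, -0.0]), (0.62, [0.72, 0.116, 0.001]), (0.51, [0.536, 0.283, 0.02])]
[0.54048691 0.284862   0.13143592]
```

View pics/s1.png

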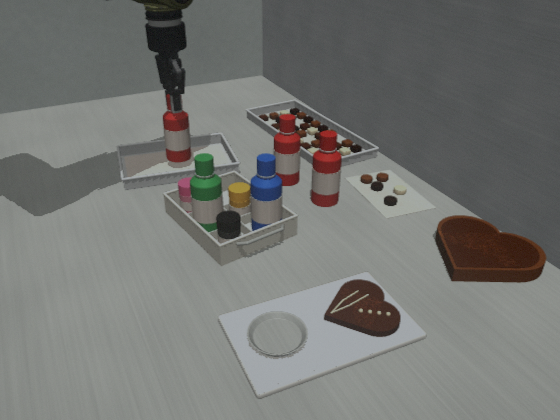

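The picture shows the red bottle upright at (177,140), hanging about 18 mm over the pan floor. I'm lowering it.

Emit:
drive_tool --pt "0 0 0 0.3 0 0 255" --pt "0 0 0 0.25 0 0 255" --pt "0 0 0 0.15 0 0 255" --pt "0 0 0 0.1 0 0 255" --pt "0 0 0 0 0 0 255"

```text
time_s: 7.77
tool_pos: [0.5418, 0.2856, 0.1123]
ee_rot: [0.712, -0.005, -0.702, -0.001]
force: [0.2, 2.1, 2.7]
grip_width: 0.362
```

Emit:
drive_tool --pt "0 0 0 0 0 0 145" --pt "0 0 0 0 0 0 110" --pt "0 0 0 0 0 0 50" --pt "0 0 0 0 0 0 0" --pt "0 0 0 0 0 0 0" --pt "0 0 0 0 0 0 0"

```text
time_s: 8.27
tool_pos: [0.542, 0.2855, 0.1124]
ee_rot: [0.712, -0.005, -0.702, -0.001]
force: [0.6, 0.2, -0.3]
grip_width: 1.001
```

Emit:
drive_tool --pt "0 -0.16 0 -0.5 0 0 0" --pt "0 0 0 -1 0 0 0" --pt "0 0 0 -1 0 0 0" --pt "0 0 0 -1 0 0 0" --pt "0 0 0 0 1 0.1 0" --pt "0 0 0 0 1 0.1 0" --pt "0 0 0 0 1 0.1 0" --pt "0 0 0 0 1 0.1 0" --pt "0 0 0 0 1 0.1 0" --pt "0 0 0 0 1 0.1 0" --pt "0 0 0 0 1 0.1 0" --pt "0 0 0 0 1 0.1 0"

```text
time_s: 9.27
tool_pos: [0.5186, 0.0819, 0.2058]
ee_rot: [0.707, -0.003, -0.707, 0.002]
force: [-0.1, -0.3, 0.6]
grip_width: 1.002
```

Emit:
drive_tool --pt "0 0 0 0 0.9 0.2 0" --pt "0 0 0 0 0.8 0.1 0" --pt "0 0 0 0 0.5 0.1 0" --pt "0 0 0 0 0.2 0.1 0" --pt "0 0 0 0 0 0 0" --pt "0 0 0 0 0 0 0"

```text
time_s: 9.77
tool_pos: [0.5046, 0.0151, 0.2071]
ee_rot: [0.708, -0.005, -0.706, 0.0]
force: [-0.5, 0.6, -0.6]
grip_width: 1.003
```

```bash
python3 - <<'E'
from h import *
marks(['bottle_red','bottle_green','bottle_blue'],('side','wrist')); print(robot.get_obs()['tool_pos'])
E
```

```text
side bottle_red [(0.88, [0.747, 0.006, 0.002]), (0.74, [0.544, 0.288, -0.001]), (0.59, [0.721, 0.115, 0.001])]
side bottle_green [(0.65, [0.508, 0.01, 0.003])]
side bottle_blue [(0.98, [0.601, -0.033, 0.0])]
wrist bottle_red []
wrist bottle_green [(0.71, [0.507, 0.01, 0.003])]
wrist bottle_blue [(0.57, [0.596, -0.039, 0.002])]
[0.50458789 0.01525345 0.20693188]
```

Emit:
drive_tool --pt "0 0 0 0.3 0.15 -0.08 0" --pt "0 0 0 0.8 0 0 0" --pt "0 0 0 0.8 0 0 0" --pt "0 0 0 0.8 0 0 0" --pt "0 0 0 0.5 0 0 0" --pt "0 0 0 0.3 0 0 0" --pt "0 0 0 0 0 0 0"

```text
time_s: 10.75
tool_pos: [0.5075, 0.0101, 0.1137]
ee_rot: [0.708, -0.004, -0.706, 0.001]
force: [-0.3, 0.3, -0.5]
grip_width: 0.999
```

Emit:
drive_tool --pt "0 0 0 0 0 0 120" --pt "0 0 0 0 0 0 200" --pt "0 0 0 0 0 0 255" --pt "0 0 0 0 0 0 255" --pt "0 0 0 0 0 0 255" --pt "0 0 0 0 0 0 255" --pt "0 0 0 0 0 0 255"

```text
time_s: 11.33
tool_pos: [0.5089, 0.0098, 0.1165]
ee_rot: [0.71, -0.004, -0.705, 0.001]
force: [-0.4, -0.4, -1.3]
grip_width: 0.364
```

Emit:
drive_tool --pt "0 -0.08 0 -0.4 0 0 255" --pt "0 0 0 -0.8 0 0 255" --pt "0 0 0 -0.8 0 0 255" --pt "0 0 0 -0.8 0 0 255" --pt "0 0 0 -0.8 0 0 255" --pt "0 0 0 -0.4 -0.4 0.1 255" --pt "0 0 0 0 -0.8 0.2 255" --pt "0 0 0 0 -0.9 0.2 255" --pt "0 0 0 0 -0.9 0.2 255" --pt "0 0 0 0 -0.9 0.2 255"

```text
time_s: 12.17
tool_pos: [0.4847, 0.1108, 0.2192]
ee_rot: [-0.706, 0.006, 0.708, 0.001]
force: [0.6, 0.1, -1.7]
grip_width: 0.362
```

Emit:
drive_tool --pt "0 0 0 0 -0.9 0.15 255" --pt "0 0 0 0 -0.9 0.15 255" --pt "0 0 0 0 -0.9 0.1 255" --pt "0 0 0 0 -0.9 0.1 255" --pt "0 0 0 0 -0.9 0.1 255" --pt "0 0 0 0 -0.8 0.1 255" --pt "0 0 0 0 -0.5 0 255" --pt "0 0 0 0 -0.25 0 255" --pt "0 0 0 0 0 0 255"

```text
time_s: 12.92
tool_pos: [0.4605, 0.2781, 0.2141]
ee_rot: [-0.704, 0.005, 0.71, -0.001]
force: [-0.4, -0.4, -2.3]
grip_width: 0.362
```

Emit:
drive_tool --pt "0 0.1 0 0 -0.4 -0.08 255" --pt "0 0 0 0 -0.25 -0.08 255" --pt "0 0 0 0.5 0 0 255" --pt "0 0 0 0.8 0 0 255" --pt "0 0 0 0.8 0 0 255" --pt "0 0 0 0.6 0 0 255" --pt "0 0 0 0.4 0 0 255" --pt "0 0 0 0 0 0 255" --pt "0 0 0 0 0 0 255"

```text
time_s: 13.67
tool_pos: [0.467, 0.2944, 0.134]
ee_rot: [0.709, -0.006, -0.706, -0.001]
force: [-1.2, 0.4, -1.6]
grip_width: 0.359
```

Emit:
drive_tool --pt "0 0 0 0.3 -0.15 0.1 255" --pt "0 0 0 0.25 0 0 255" --pt "0 0 0 0.15 0 0 255" --pt "0 0 0 0.1 0 0 255" --pt "0 0 0 0.05 0 0 255" --pt "0 0 0 0 0 0 255"

```text
time_s: 14.17
tool_pos: [0.4658, 0.2991, 0.1137]
ee_rot: [0.71, -0.005, -0.704, -0.002]
force: [0.1, 0.4, -1.4]
grip_width: 0.363
```

Emit:
drive_tool --pt "0 0 0 0.08 0 0 255" --pt "0 0 0 0.05 0 0 255" --pt "0 0 0 0 0 0 255"

```text
time_s: 14.42
tool_pos: [0.4675, 0.2994, 0.1143]
ee_rot: [0.712, -0.005, -0.702, -0.002]
force: [-0.1, 0.2, -0.4]
grip_width: 0.36
```

Emit:
drive_tool --pt "0 0 0 0.04 0 0 255" --pt "0 0 0 0 0 0 145" --pt "0 0 0 0 0 0 110" --pt "0 0 0 0 0 0 50" --pt "0 0 0 0 0 0 0" --pt "0 0 0 0 0 0 0" --pt "0 0 0 0 0 0 0"

```text
time_s: 15.0
tool_pos: [0.4678, 0.2996, 0.1136]
ee_rot: [0.712, -0.004, -0.702, -0.003]
force: [-0.4, 0.1, -0.5]
grip_width: 0.998
```

Emit:
drive_tool --pt "0 -0.16 0 -0.5 0 0 0" --pt "0 0 0 -1 0 0 0" --pt "0 0 0 -1 0 0 0" --pt "0 0 0 -1 0 0 0" --pt "0 0 0 0 1 -0.4 0" --pt "0 0 0 0 1 -0.4 0" --pt "0 0 0 0 1 -0.4 0" --pt "0 0 0 0 1 -0.4 0" --pt "0 0 0 0 1 -0.4 0" --pt "0 0 0 0 1 -0.4 0" --pt "0 0 0 0 1 -0.4 0" --pt "0 0 0 0 1 -0.4 0"

```text
time_s: 16.0
tool_pos: [0.547, 0.0949, 0.2062]
ee_rot: [0.707, -0.001, -0.707, 0.0]
force: [0.4, 0.5, 0.2]
grip_width: 1.0
```

Emit:
drive_tool --pt "0 0 0 0 1 -0.4 0" --pt "0 0 0 0 1 -0.4 0" --pt "0 0 0 0 0.9 -0.4 0" --pt "0 0 0 0 0.8 -0.3 0" --pt "0 0 0 0 0.5 -0.2 0" --pt "0 0 0 0 0.2 -0.1 0" --pt "0 0 0 0 0 0 0"

```text
time_s: 16.58
tool_pos: [0.5942, -0.0255, 0.2061]
ee_rot: [0.707, -0.003, -0.707, -0.001]
force: [-0.6, 0.7, 0.2]
grip_width: 0.999
```

```bash
python3 - <<'E'
from h import *
marks(['bottle_red','bottle_green'],('top',)); marks(['bottle_blue','jar_gold'],('wrist',)); print(robot.get_obs()['tool_pos'])
E
```

```text
top bottle_red [(0.71, [0.72, 0.111, 0.004]), (0.68, [0.748, 0.007, -0.0]), (0.6, [0.538, 0.284, 0.003]), (0.51, [0.518, -0.062, 0.008])]
top bottle_green [(0.62, [0.468, 0.3, 0.001])]
wrist bottle_blue []
wrist jar_gold [(0.74, [0.518, -0.061, 0.006]), (0.65, [0.573, 0.021, 0.008])]
[ 0.59385926 -0.02390491  0.20646927]
```

Emit:
drive_tool --pt "0 0 0 0.3 0.48 -0.17 0" --pt "0 0 0 0.8 0 0 0" --pt "0 0 0 0.8 0 0 0" --pt "0 0 0 0.8 0 0 0" --pt "0 0 0 0.5 0 0 0" --pt "0 0 0 0.3 0 0 0" --pt "0 0 0 0 0 0 0"

```text
time_s: 17.47
tool_pos: [0.5994, -0.038, 0.114]
ee_rot: [0.708, -0.001, -0.706, 0.001]
force: [-0.4, -0.0, -1.0]
grip_width: 1.0
```

Emit:
drive_tool --pt "0 0 0 0 0 0 120" --pt "0 0 0 0 0 0 200" --pt "0 0 0 0 0 0 255" --pt "0 0 0 0 0 0 255" --pt "0 0 0 0 0 0 255" --pt "0 0 0 0 0 0 255" --pt "0 0 0 0 0 0 255"

```text
time_s: 18.05
tool_pos: [0.6006, -0.0385, 0.117]
ee_rot: [0.71, -0.001, -0.705, 0.001]
force: [0.3, -0.8, -2.1]
grip_width: 0.364
```

Emit:
drive_tool --pt "0 -0.08 0 -0.4 0 0 255" --pt "0 0 0 -0.8 0 0 255" --pt "0 0 0 -0.8 0 0 255" --pt "0 0 0 -0.8 0 0 255" --pt "0 0 0 -0.8 0 0 255" --pt "0 0 0 -0.4 -0.4 0 255" --pt "0 0 0 0 -0.8 -0.1 255" --pt "0 0 0 0 -0.9 -0.1 255" --pt "0 0 0 0 -0.9 -0.1 255" --pt "0 0 0 0 -0.9 -0.1 255"

```text
time_s: 18.88
tool_pos: [0.6091, 0.0615, 0.2187]
ee_rot: [-0.705, 0.003, 0.709, 0.001]
force: [0.1, -0.2, -2.5]
grip_width: 0.361
```

Emit:
drive_tool --pt "0 0 0 0 -0.9 -0.1 255" --pt "0 0 0 0 -0.9 -0.1 255" --pt "0 0 0 0 -0.9 -0.1 255" --pt "0 0 0 0 -0.9 -0.1 255" --pt "0 0 0 0 -0.9 -0.1 255" --pt "0 0 0 0 -0.9 0 255" --pt "0 0 0 0 -0.8 0 255" --pt "0 0 0 0 -0.5 0 255" --pt "0 0 0 0 -0.25 0 255" --pt "0 0 0 0 0 0 255"

```text
time_s: 19.72
tool_pos: [0.618, 0.2548, 0.2112]
ee_rot: [-0.702, 0.001, 0.712, -0.002]
force: [0.3, -0.1, -3.6]
grip_width: 0.359
```

Emit:
drive_tool --pt "0 0.16 0 0 -0.4 0.1 255" --pt "0 0 0 0 -0.3 0.1 255" --pt "0 0 0 0.5 0 0 255" --pt "0 0 0 0.8 0 0 255" --pt "0 0 0 0.8 0 0 255" --pt "0 0 0 0.6 0 0 255" --pt "0 0 0 0.3 0 0 255" --pt "0 0 0 0 0 0 255" --pt "0 0 0 0 0 0 255"

```text
time_s: 20.47
tool_pos: [0.6127, 0.2714, 0.1356]
ee_rot: [0.709, -0.003, -0.705, -0.0]
force: [0.1, -0.6, -1.9]
grip_width: 0.363
```

Emit:
drive_tool --pt "0 -0.06 0 0.3 -0.2 0.05 255" --pt "0 0 0 0.25 0 0 255" --pt "0 0 0 0.15 0 0 255" --pt "0 0 0 0.1 0 0 255" --pt "0 0 0 0.08 0 0 255" --pt "0 0 0 0.05 0 0 255" --pt "0 0 0 0 0 0 255"

```text
time_s: 21.05
tool_pos: [0.613, 0.2775, 0.1145]
ee_rot: [0.709, -0.002, -0.705, -0.001]
force: [0.4, 0.1, -2.5]
grip_width: 0.366
```

Emit:
drive_tool --pt "0 0 0 0.08 0 0 255" --pt "0 0 0 0.06 0 0 255" --pt "0 0 0 0 0 0 255"

```text
time_s: 21.3
tool_pos: [0.6144, 0.2779, 0.1149]
ee_rot: [0.711, -0.002, -0.703, -0.002]
force: [-0.7, -0.1, -2.8]
grip_width: 0.361
```

Emit:
drive_tool --pt "0 -0.1 0 0.12 0 0 255" --pt "0 0 0 0.1 0 0 255" --pt "0 0 0 0 0 0 255"

```text
time_s: 21.55
tool_pos: [0.6168, 0.2788, 0.1148]
ee_rot: [0.711, -0.0, -0.703, -0.003]
force: [-1.0, -0.9, -2.1]
grip_width: 0.36
```

```bash
python3 - <<'E'
from h import *
look('s2'); marks(['bottle_red','bottle_green','bottle_blue','jar_gold'],('side',)); o=robot.get_obs();print(o['tool_pos'],o['force'])
E
```

```text
side bottle_red [(0.83, [0.747, 0.009, 0.002]), (0.69, [0.541, 0.288, -0.0]), (0.67, [0.721, 0.116, 0.002])]
side bottle_green [(0.92, [0.469, 0.303, 0.002])]
side bottle_blue [(0.95, [0.618, 0.284, 0.001])]
side jar_gold [(0.97, [0.575, 0.028, 0.01])]
[0.61657314 0.27871066 0.11411878] [-1.02693451  0.3750728   1.39433184]
```

View pics/s2.png

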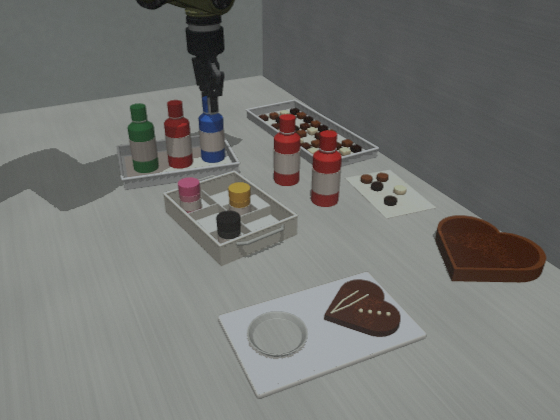

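The picture shows green (142,142), red (177,138) and blue (212,135) standing upright in the pan, with gold (239,195), pink and black still in the caddy. I'm releasing blue.

Emit:
drive_tool --pt "0 0 0 0 0 0 145" --pt "0 0 0 0 0 0 110" --pt "0 0 0 0 0 0 50" --pt "0 0 0 0 0 0 0" --pt "0 0 0 0 0 0 0" --pt "0 0 0 0 0 0 0"

```text
time_s: 22.35
tool_pos: [0.6162, 0.2785, 0.1131]
ee_rot: [0.71, -0.001, -0.704, -0.003]
force: [-0.9, -0.0, 0.5]
grip_width: 1.001
```

Emit:
drive_tool --pt "0 -0.12 0 -0.5 0 0 0" --pt "0 0 0 -1 0 0 0" --pt "0 0 0 -1 0 0 0" --pt "0 0 0 -1 0 0 0" --pt "0 0 0 0 1 0.15 0" --pt "0 0 0 0 1 0.15 0" --pt "0 0 0 0 1 0.15 0" --pt "0 0 0 0 1 0.15 0" --pt "0 0 0 0 1 0.15 0" --pt "0 0 0 0 1 0.15 0" --pt "0 0 0 0 1 0.15 0" --pt "0 0 0 0 0.9 0.15 0"

```text
time_s: 23.35
tool_pos: [0.5832, 0.077, 0.2038]
ee_rot: [-0.706, -0.001, 0.708, 0.0]
force: [0.1, 0.3, 0.8]
grip_width: 0.996
```

Emit:
drive_tool --pt "0 0 0 0.5 0.8 0.15 0" --pt "0 0 0 0.5 0.7 0.15 0" --pt "0 0 0 0.5 0.4 0.1 0" --pt "0 0 0 0 0.15 0 0" --pt "0 0 0 0 0 0 0" --pt "0 0 0 0 0 0 0"

```text
time_s: 23.85
tool_pos: [0.5726, 0.0192, 0.1672]
ee_rot: [-0.707, 0.0, 0.707, 0.002]
force: [0.6, 0.4, 0.3]
grip_width: 1.0
```

```bash
python3 - <<'E'
from h import *
marks(['bottle_red','bottle_green','bottle_blue'],('top',)); marks(['jar_gold','jar_pink','jar_black'],('wrist',)); print(robot.get_obs()['tool_pos'])
E
```

```text
top bottle_red [(0.81, [0.749, 0.01, 0.001]), (0.7, [0.722, 0.114, 0.002]), (0.62, [0.541, 0.288, 0.0]), (0.53, [0.615, -0.295, 0.013])]
top bottle_green [(0.85, [0.468, 0.304, 0.0])]
top bottle_blue [(0.72, [0.615, 0.284, 0.002])]
wrist jar_gold [(0.84, [0.576, 0.019, 0.007])]
wrist jar_pink [(0.8, [0.498, 0.082, 0.001])]
wrist jar_black [(0.67, [0.52, -0.062, 0.008]), (0.53, [0.549, 0.02, -0.001])]
[0.57247426 0.01938082 0.16696651]
```

Emit:
drive_tool --pt "0 0 0 0.5 0 -0.06 0" --pt "0 0 0 0.9 0 0 0" --pt "0 0 0 0.9 0 0 0" --pt "0 0 0 0.9 0 0 0" --pt "0 0 0 0.8 0 0 0" --pt "0 0 0 0.5 0 0 0" --pt "0 0 0 0.3 0 0 0" --pt "0 0 0 0.1 0 0 0" --pt "0 0 0 0 0 0 0"

```text
time_s: 25.0
tool_pos: [0.5737, 0.0205, 0.0341]
ee_rot: [-0.707, -0.0, 0.707, 0.001]
force: [0.4, 0.0, 0.0]
grip_width: 1.002
```

Emit:
drive_tool --pt "0 0 0 0 0 0 100" --pt "0 0 0 0 0 0 160" --pt "0 0 0 0 0 0 255" --pt "0 0 0 0 0 0 255" --pt "0 0 0 0 0 0 255" --pt "0 0 0 0 0 0 255" --pt "0 0 0 0 0 0 255" --squeeze 30

```text
time_s: 25.58
tool_pos: [0.5754, 0.0206, 0.0375]
ee_rot: [0.709, 0.0, -0.705, -0.001]
force: [-0.9, 0.0, -0.5]
grip_width: 0.462
```

Emit:
drive_tool --pt "0 -0.06 0 -0.4 0 0 255" --pt "0 0 0 -0.8 0 0 255" --pt "0 0 0 -0.8 0 0 255" --pt "0 0 0 -0.8 0 0 255" --pt "0 0 0 -0.8 0 0 255" --pt "0 0 0 -0.4 0.4 0.1 255" --pt "0 0 0 0 0.8 0.2 255" --pt "0 0 0 0 0.9 0.25 255" --pt "0 0 0 0 0.9 0.25 255" --pt "0 0 0 0 0.9 0.25 255" --pt "0 0 0 0 0.9 0.25 255" --pt "0 0 0 0 0.9 0.25 255"

```text
time_s: 26.58
tool_pos: [0.533, -0.1275, 0.1402]
ee_rot: [-0.706, -0.002, 0.708, -0.001]
force: [0.7, 0.1, -0.8]
grip_width: 0.459
```

Emit:
drive_tool --pt "0 0 0 0 0.9 0.2 255" --pt "0 0 0 0 0.9 0.2 255" --pt "0 0 0 0 0.9 0.2 255" --pt "0 0 0 0 0.9 0.2 255" --pt "0 0 0 0 0.8 0.2 255" --pt "0 0 0 0 0.5 0.1 255" --pt "0 0 0 0 0.25 0 255" --pt "0 0 0 0 0 0 255" --pt "0 0 0 0 0 0 255"

```text
time_s: 27.33
tool_pos: [0.4975, -0.2708, 0.1365]
ee_rot: [-0.705, -0.0, 0.71, 0.002]
force: [0.5, -0.4, -1.2]
grip_width: 0.458
```

```bash
python3 - <<'E'
from h import *
marks(['board','jar_gold'],('top','side')); 
print(robot.get_obs()['tool_pos'])
E
```

```text
top board [(0.93, [0.499, -0.289, 0.002])]
top jar_gold [(0.53, [0.518, -0.064, 0.005])]
side board [(0.83, [0.496, -0.295, 0.004])]
side jar_gold [(0.96, [0.497, -0.261, 0.11])]
[ 0.49802757 -0.27010028  0.13691651]
```

Emit:
drive_tool --pt "0 0.1 0 0 0.5 0.06 255" --pt "0 0 0 0 0.35 0 255" --pt "0 0 0 0.5 0 0 255" --pt "0 0 0 0.8 0 0 255" --pt "0 0 0 0.8 0 0 255" --pt "0 0 0 0.6 0 0 255" --pt "0 0 0 0.2 0 0 255" --pt "0 0 0 0 0 0 255" --pt "0 0 0 0 0 0 255"

```text
time_s: 28.38
tool_pos: [0.4979, -0.2966, 0.0635]
ee_rot: [0.709, -0.0, -0.705, -0.0]
force: [0.3, -0.7, -1.1]
grip_width: 0.457
```

Emit:
drive_tool --pt "0 -0.06 0 0.25 -0.1 0.1 255" --pt "0 0 0 0.2 0 0 255" --pt "0 0 0 0.1 0 0 255" --pt "0 0 0 0.08 0 0 255" --pt "0 0 0 0.05 0 0 255" --pt "0 0 0 0 0 0 255"

```text
time_s: 28.88
tool_pos: [0.4964, -0.295, 0.0481]
ee_rot: [0.709, -0.001, -0.705, 0.001]
force: [-0.4, 0.5, 0.0]
grip_width: 0.454
```

```bash
python3 - <<'E'
from h import *
look('s3'); marks(['jar_gold'],('side',)); print(robot.get_obs()['tool_pos'])
cv2.imwrite('pics/s3c.png',cv2.resize(cv2.imread('pics/s3.png')[210:400,160:440],None,fx=2.5,fy=2.5))
E
```

```text
side jar_gold [(0.68, [0.497, -0.288, 0.02])]
[ 0.49651826 -0.29507773  0.04835344]
```

View pics/s3c.png

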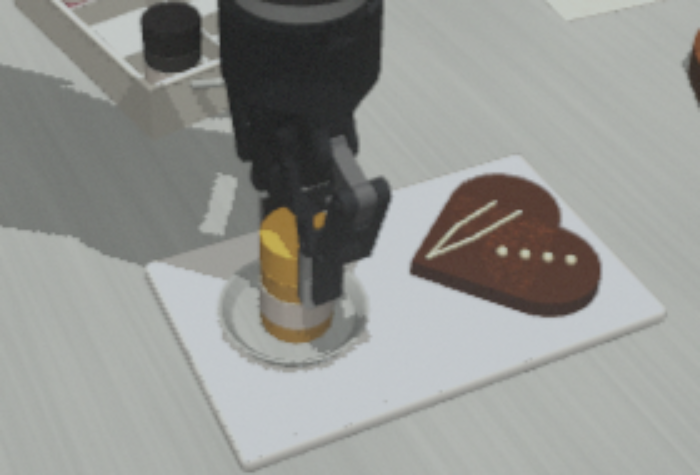

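The crop shows the jar at (297,290), held within the dish ring and down at its floor. I'm nudging it and releasing.

Emit:
drive_tool --pt "0 0 0 0.08 0 0 255" --pt "0 0 0 0.05 0 0 255" --pt "0 0 0 0 0 0 125" --pt "0 0 0 0 0 0 90" --pt "0 0 0 0 0 0 50" --pt "0 0 0 0 0 0 0" --pt "0 0 0 0 0 0 0" --pt "0 0 0 0 0 0 0"

```text
time_s: 29.7
tool_pos: [0.498, -0.2955, 0.0478]
ee_rot: [0.71, -0.002, -0.704, 0.002]
force: [0.5, -0.4, 1.0]
grip_width: 0.998
```

Emit:
drive_tool --pt "0 -0.1 0 -0.5 0 0 0" --pt "0 0 0 -1 0 0 0" --pt "0 0 0 -1 0 0 0" --pt "0 0 0 -1 0 0 0" --pt "0 0 0 -1 0 0 0" --pt "0 0 0 -1 0 0 0" --pt "0 0 0 -1 -0.7 -0.1 0" --pt "0 0 0 0 -1 -0.2 0" --pt "0 0 0 0 -1 -0.2 0" --pt "0 0 0 0 -1 -0.2 0" --pt "0 0 0 0 -1 -0.2 0" --pt "0 0 0 0 -1 -0.2 0"

```text
time_s: 30.7
tool_pos: [0.5246, -0.1508, 0.2168]
ee_rot: [-0.707, 0.004, 0.708, 0.001]
force: [0.5, 0.5, -0.7]
grip_width: 1.0
```

```bash
python3 - <<'E'
from h import *
marks(['jar_gold','board','bottle_blue'],('top','side'))
im,P=look('t3',cam='top')
m=((P[...,2]>.07)&(P[...,2]<.085)&(P[...,1]<-.25)); print(m.sum(),P[m].mean(0))
print(robot.get_obs()['tool_pos'])
E
```

```text
top jar_gold []
top board []
top bottle_blue [(0.93, [0.615, 0.284, 0.002])]
side jar_gold [(0.58, [0.496, -0.286, 0.016])]
side board [(0.73, [0.494, -0.292, 0.002])]
side bottle_blue [(0.95, [0.618, 0.283, 0.003])]
0 [nan nan nan]
[ 0.52435353 -0.15271337  0.21644103]<stdin>:4: RuntimeWarning: Mean of empty slice.
  ret = um.true_divide(
```

Emit:
drive_tool --pt "0 0 0 0 -1 -0.22 0" --pt "0 0 0 0 -1 -0.22 0" --pt "0 0 0 0 -1 -0.22 0" --pt "0 0 0 0 -1 -0.22 0" --pt "0 0 0 0 -1 -0.22 0" --pt "0 0 0 0 -1 -0.22 0" --pt "0 0 0 0 -1 -0.22 0" --pt "0 0 0 0 -1 -0.22 0" --pt "0 0 0 0 -1 -0.22 0" --pt "0 0 0 0 -1 -0.22 0" --pt "0 0 0 0 -1 -0.22 0" --pt "0 0 0 0 -1 -0.22 0"

```text
time_s: 32.15
tool_pos: [0.5976, 0.1478, 0.2143]
ee_rot: [-0.706, 0.011, 0.708, 0.008]
force: [-0.0, -0.4, 0.0]
grip_width: 0.999
```

Emit:
drive_tool --pt "0 0 0 0 -1 -0.2 0" --pt "0 0 0 0 -1 -0.2 0" --pt "0 0 0 0 -0.9 -0.2 0" --pt "0 0 0 0 -0.7 -0.2 0" --pt "0 0 0 0 -0.4 -0.1 0" --pt "0 0 0 0 -0.2 -0.1 0" --pt "0 0 0 0 0 0 0" --pt "0 0 0 0 0 0 0"

```text
time_s: 32.82
tool_pos: [0.6281, 0.2576, 0.2111]
ee_rot: [-0.705, 0.012, 0.709, 0.008]
force: [-0.5, -0.3, 0.4]
grip_width: 0.997
```

```bash
python3 - <<'E'
from h import *
im,P=look('t4',cam='top')
for r in [robot.landmark_of('top','jar_gold'),robot.landmark_of('top','board')]: print([(x['conf'],tw(c2w('top'),x['centre']).round(3)) for x in r])
m=((P[...,2]>.07)&(P[...,2]<.09)&(P[...,1]<-.25)); print(m.sum(),P[m].mean(0))
marks(['bottle_blue','bottle_red','bottle_green'],('wrist',))
print(robot.get_obs()['tool_pos'])
E
```

```text
[(0.66, array([ 0.494, -0.298,  0.016]))]
[(0.82, array([ 0.498, -0.292,  0.002]))]
276 [ 0.49396746 -0.2939164   0.078242  ]
wrist bottle_blue [(0.65, [0.615, 0.281, -0.0])]
wrist bottle_red [(0.87, [0.537, 0.288, 0.002]), (0.85, [0.72, 0.117, -0.001]), (0.83, [0.751, 0.006, 0.001])]
wrist bottle_green []
[0.62796707 0.25782691 0.21163802]
```

Emit:
drive_tool --pt "-0.3 0.1 0 0 -0.5 0.25 0" --pt "0 0 0 0 -0.35 0.2 0" --pt "0 0 0 0 0 0 0" --pt "0 0 0 0.4 0 0 0" --pt "0 0 0 0.7 0 0 0"

```text
time_s: 33.58
tool_pos: [0.6168, 0.2821, 0.187]
ee_rot: [0.711, -0.001, -0.703, 0.001]
force: [0.4, -0.1, -0.3]
grip_width: 1.001
```

Emit:
drive_tool --pt "0 -0.1 0 0.8 0 0.05 0" --pt "0 0 0 0.8 0 0 0" --pt "0 0 0 0.7 0 0 0" --pt "0 0 0 0.3 0 0 0" --pt "0 0 0 0.1 0 0 0" --pt "0 0 0 0 0 0 0" --squeeze 40

```text
time_s: 34.08
tool_pos: [0.6135, 0.2817, 0.1101]
ee_rot: [-0.706, 0.001, 0.708, -0.002]
force: [0.3, 0.0, 1.0]
grip_width: 1.002
```

Emit:
drive_tool --pt "0 0 0 -0.08 0 0 120" --pt "0 0 0 0 0 0 200" --pt "0 0 0 0 0 0 255" --pt "0 0 0 0 0 0 255" --pt "0 0 0 0 0 0 255" --pt "0 0 0 0 0 0 255" --pt "0 0 0 0 0 0 255"

```text
time_s: 34.67
tool_pos: [0.6149, 0.2821, 0.1164]
ee_rot: [0.708, -0.0, -0.707, 0.002]
force: [-0.2, -0.5, -2.9]
grip_width: 0.365
```

Emit:
drive_tool --pt "0 0 0 -0.4 0 0 255" --pt "0 0 0 -0.8 0 0 255" --pt "0 0 0 -0.8 0 0 255" --pt "0 0 0 -0.8 0 0 255" --pt "0 0 0 -0.8 0 0 255" --pt "0 0 0 -0.4 0.4 0 255" --pt "0 0 0 0 0.8 0 255" --pt "0 0 0 0 0.9 0 255" --pt "0 0 0 0 0.9 0 255" --pt "0 0 0 0 0.9 0 255"

```text
time_s: 35.5
tool_pos: [0.6129, 0.183, 0.2238]
ee_rot: [-0.707, -0.001, 0.707, -0.004]
force: [0.6, -1.0, -3.3]
grip_width: 0.36
```

Emit:
drive_tool --pt "0 0 0 0 0.9 0.1 255" --pt "0 0 0 0 0.9 0.1 255" --pt "0 0 0 0 0.9 0.1 255" --pt "0 0 0 0 0.9 0.1 255" --pt "0 0 0 0 0.9 0.1 255" --pt "0 0 0 0 0.9 0 255" --pt "0 0 0 0 0.9 0 255" --pt "0 0 0 0 0.8 0 255" --pt "0 0 0 0 0.5 0 255" --pt "0 0 0 0 0.3 0 255" --pt "0 0 0 0 0 0 255" --pt "0 0 0 0 0 0 255"

```text
time_s: 36.5
tool_pos: [0.5963, -0.0351, 0.2255]
ee_rot: [-0.706, 0.002, 0.708, -0.002]
force: [0.1, 0.3, -3.1]
grip_width: 0.362
```

Emit:
drive_tool --pt "0 0 0 0.5 0 -0.06 255" --pt "0 0 0 0.8 0 0 255" --pt "0 0 0 0.8 0 0 255" --pt "0 0 0 0.8 0 0 255" --pt "0 0 0 0.5 0 0 255" --pt "0 0 0 0.2 0 0 255" --pt "0 0 0 0 0 0 255" --pt "0 0 0 0 0 0 255"

```text
time_s: 37.17
tool_pos: [0.5974, -0.0279, 0.1269]
ee_rot: [-0.705, -0.002, 0.709, -0.005]
force: [-0.3, 0.2, -1.8]
grip_width: 0.361
```

Emit:
drive_tool --pt "0 0.05 0 0.05 0.3 0 255" --pt "0 0 0 0.15 0 0 255" --pt "0 0 0 0.1 0 0 255" --pt "0 0 0 0.05 0 0 255" --pt "0 0 0 0 0 0 255"

```text
time_s: 37.58
tool_pos: [0.5987, -0.0359, 0.12]
ee_rot: [0.709, 0.002, -0.705, 0.005]
force: [-0.2, 0.6, -2.9]
grip_width: 0.361
```

```bash
python3 - <<'E'
from h import *
look('s5'); marks(['bottle_blue'],('side','top')); o=robot.get_obs();print(o['tool_pos'],o['force'])
cv2.imwrite('pics/s5c.png',cv2.resize(cv2.imread('pics/s5.png')[80:270,100:380],None,fx=2.5,fy=2.5))
E
```

```text
side bottle_blue [(0.89, [0.602, -0.038, 0.005])]
top bottle_blue []
[ 0.59873409 -0.03573361  0.12016226] [ 0.33141679  0.19057626 -2.79317495]
```

View pics/s5c.png

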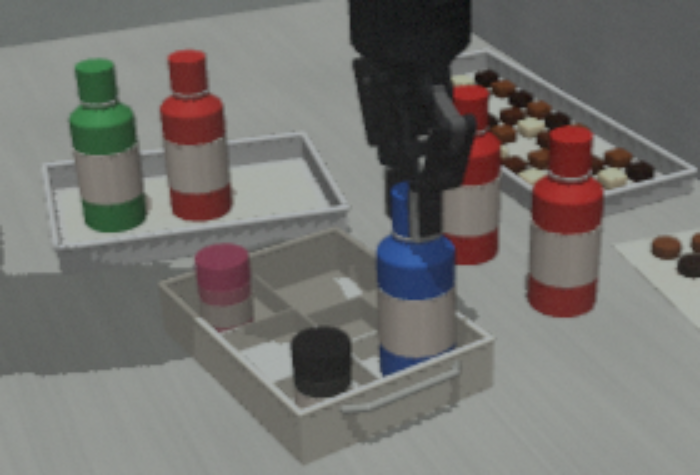

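The crop shows blue upright at (416,305) in its own right-far cell, almost down. I'm lowering the last 2–3 mm.

Emit:
drive_tool --pt "0 0 0 0.1 0 0 255" --pt "0 0 0 0.1 0 0 255" --pt "0 0 0 0.08 0 0 255" --pt "0 0 0 0 0 0 255"

```text
time_s: 38.17
tool_pos: [0.6016, -0.0364, 0.1185]
ee_rot: [0.712, 0.001, -0.702, 0.006]
force: [-0.5, -0.3, -2.4]
grip_width: 0.361
```

Emit:
drive_tool --pt "0 -0.1 0 0.06 0 0 255" --pt "0 0 0 0 0 0 145" --pt "0 0 0 0 0 0 110" --pt "0 0 0 0 0 0 50" --pt "0 0 0 0 0 0 0" --pt "0 0 0 0 0 0 0" --pt "0 0 0 0 0 0 0"

```text
time_s: 38.75
tool_pos: [0.6021, -0.0363, 0.117]
ee_rot: [0.709, 0.001, -0.705, 0.006]
force: [-0.5, -1.0, -0.7]
grip_width: 0.998
```

Emit:
drive_tool --pt "0 -0.12 0 -0.5 0 0 0" --pt "0 0 0 -1 0 0 0" --pt "0 0 0 -1 0 0 0" --pt "0 0 0 -1 0 0 0" --pt "0 0 0 0 -1 0.2 0" --pt "0 0 0 0 -1 0.2 0" --pt "0 0 0 0 -1 0.2 0" --pt "0 0 0 0 -1 0.2 0" --pt "0 0 0 0 -1 0.2 0" --pt "0 0 0 0 -1 0.2 0" --pt "0 0 0 0 -1 0.2 0" --pt "0 0 0 0 -1 0.2 0"

```text
time_s: 39.75
tool_pos: [0.5589, 0.1677, 0.2073]
ee_rot: [-0.705, 0.001, 0.709, -0.003]
force: [1.2, 0.6, -0.1]
grip_width: 0.998
```

Emit:
drive_tool --pt "0 0 0 0 -0.9 0.2 0" --pt "0 0 0 0 -0.9 0.2 0" --pt "0 0 0 0 -0.8 0.1 0" --pt "0 0 0 0 -0.6 0.1 0" --pt "0 0 0 0 -0.4 0.1 0" --pt "0 0 0 0 -0.2 0 0" --pt "0 0 0 0 0 0 0" --pt "0 0 0 0 0 0 0"

```text
time_s: 40.42
tool_pos: [0.5379, 0.2715, 0.2064]
ee_rot: [-0.705, -0.001, 0.709, -0.005]
force: [-0.3, -1.2, -0.4]
grip_width: 1.001
```

```bash
python3 - <<'E'
from h import *
marks(['bottle_blue'],('side','top'))
marks(['bottle_red','bottle_green'],('wrist',))
print(robot.get_obs()['tool_pos'])
E
```

```text
side bottle_blue [(0.73, [0.607, -0.035, 0.003])]
top bottle_blue [(0.88, [0.603, -0.033, 0.007])]
wrist bottle_red [(0.91, [0.723, 0.115, -0.004]), (0.82, [0.541, 0.289, 0.003])]
wrist bottle_green [(0.89, [0.469, 0.3, -0.001])]
[0.53800799 0.27139789 0.20657821]
```

Emit:
drive_tool --pt "0.1 0.1 0 0 -0.4 -0.07 0" --pt "0 0 0 0.2 -0.2 -0.05 0" --pt "0 0 0 0.6 0 0 0" --pt "0 0 0 0.8 0 0 0" --pt "0 0 0 0.8 0 0 0" --pt "0 0 0 0.6 0 0 0" --pt "0 0 0 0.3 0 0 0" --pt "0 0 0 0 0 0 0"

```text
time_s: 41.43
tool_pos: [0.5423, 0.2903, 0.1197]
ee_rot: [0.709, -0.003, -0.705, 0.0]
force: [-0.5, -0.6, -0.7]
grip_width: 1.001
```

Emit:
drive_tool --pt "0 -0.06 0 0.25 0.08 0 0" --pt "0 0 0 0.1 0 0 0" --pt "0 0 0 0 0 0 0" --pt "0 0 0 0 0 0 120" --pt "0 0 0 0 0 0 200" --pt "0 0 0 0 0 0 255" --pt "0 0 0 0 0 0 255" --pt "0 0 0 0 0 0 255" --pt "0 0 0 0 0 0 255" --pt "0 0 0 0 0 0 255"

```text
time_s: 42.27
tool_pos: [0.5438, 0.2892, 0.1138]
ee_rot: [0.709, -0.002, -0.705, -0.0]
force: [-0.3, 0.4, -1.9]
grip_width: 0.364
```

Emit:
drive_tool --pt "0 -0.06 0 -0.4 0 0 255" --pt "0 0 0 -0.8 0 0 255" --pt "0 0 0 -0.8 0 0 255" --pt "0 0 0 -0.8 0 0 255" --pt "0 0 0 -0.8 0 0 255" --pt "0 0 0 -0.4 0.4 -0.1 255" --pt "0 0 0 0 0.8 -0.1 255" --pt "0 0 0 0 0.9 -0.1 255" --pt "0 0 0 0 0.9 -0.2 255"

```text
time_s: 43.02
tool_pos: [0.5544, 0.2135, 0.2154]
ee_rot: [-0.705, 0.0, 0.709, -0.003]
force: [1.0, -0.1, -2.0]
grip_width: 0.364
```

Emit:
drive_tool --pt "0 0 0 0 0.9 -0.2 255" --pt "0 0 0 0 0.9 -0.2 255" --pt "0 0 0 0 0.9 -0.2 255" --pt "0 0 0 0 0.8 -0.1 255" --pt "0 0 0 0 0.5 0 255" --pt "0 0 0 0 0.25 0 255" --pt "0 0 0 0 0 0 255" --pt "0 0 0 0 0 0 255" --pt "0 0 0 0 0 0 255"

```text
time_s: 43.77
tool_pos: [0.5718, 0.0947, 0.2123]
ee_rot: [-0.703, 0.003, 0.711, -0.001]
force: [-0.1, 0.6, -1.4]
grip_width: 0.362
```

Emit:
drive_tool --pt "0 0.12 0 0 0.4 -0.1 255" --pt "0 0 0 0.5 0 0 255" --pt "0 0 0 0.8 0 0 255" --pt "0 0 0 0.8 0 0 255" --pt "0 0 0 0.6 0 0 255" --pt "0 0 0 0.2 0 0 255" --pt "0 0 0 0 0 0 255" --pt "0 0 0 0 0 0 255"

```text
time_s: 44.43
tool_pos: [0.5757, 0.0862, 0.1387]
ee_rot: [0.71, 0.0, -0.704, 0.004]
force: [-0.4, -0.2, -1.8]
grip_width: 0.358
```

Emit:
drive_tool --pt "0 -0.06 0 0.3 0.05 0 255" --pt "0 0 0 0.3 0 0 255" --pt "0 0 0 0.15 0 0 255" --pt "0 0 0 0.1 0 0 255" --pt "0 0 0 0.08 0 0 255" --pt "0 0 0 0.05 0 0 255" --pt "0 0 0 0 0 0 255"

```text
time_s: 45.02
tool_pos: [0.5779, 0.0848, 0.1159]
ee_rot: [0.71, 0.001, -0.704, 0.004]
force: [0.2, 0.3, -2.2]
grip_width: 0.358
```

Emit:
drive_tool --pt "0 -0.1 0 0.1 0 0.1 255" --pt "0 0 0 0.1 0 0 255" --pt "0 0 0 0 0 0 255"

```text
time_s: 45.27
tool_pos: [0.5792, 0.0846, 0.1165]
ee_rot: [0.711, 0.001, -0.703, 0.004]
force: [-0.2, 0.1, -1.5]
grip_width: 0.361
```

```bash
python3 - <<'E'
from h import *
marks(['bottle_red','bottle_blue'],('side',)); o=robot.get_obs();print(o['tool_pos'],o['force'])
E
```

```text
side bottle_red [(0.84, [0.575, 0.081, 0.004]), (0.71, [0.747, 0.005, 0.002]), (0.64, [0.721, 0.115, -0.001]), (0.35, [0.468, 0.298, 0.005])]
side bottle_blue [(0.64, [0.602, -0.034, 0.002])]
[0.57860148 0.08466073 0.11571685] [ 0.20405258 -0.31044168  4.90747201]
```

Red is down in its cell (contact force +4.9 N). I'm releasing it and fetching green.

Emit:
drive_tool --pt "0 0 0 0 0 0 145" --pt "0 0 0 0 0 0 110" --pt "0 0 0 0 0 0 50" --pt "0 0 0 0 0 0 0" --pt "0 0 0 0 0 0 0" --pt "0 0 0 0 0 0 0"

```text
time_s: 45.92
tool_pos: [0.578, 0.0848, 0.1148]
ee_rot: [0.71, 0.001, -0.704, 0.004]
force: [0.2, 0.5, -0.1]
grip_width: 0.999
```

Emit:
drive_tool --pt "0 -0.14 0 -0.5 0 0 0" --pt "0 0 0 -1 0 0 0" --pt "0 0 0 -1 0 0 0" --pt "0 0 0 -1 0 0 0" --pt "0 0 0 0 -0.9 0.5 0" --pt "0 0 0 0 -1 0.5 0" --pt "0 0 0 0 -1 0.5 0" --pt "0 0 0 0 -1 0.5 0" --pt "0 0 0 0 -1 0.5 0" --pt "0 0 0 0 -1 0.5 0" --pt "0 0 0 0 -0.9 0.5 0" --pt "0 0 0 0 -0.6 0.4 0"

```text
time_s: 46.92
tool_pos: [0.4765, 0.2741, 0.206]
ee_rot: [-0.705, 0.002, 0.709, -0.001]
force: [0.8, 0.4, 0.9]
grip_width: 1.0
```

Emit:
drive_tool --pt "0 0 0 0 -0.4 0.2 0" --pt "0 0 0 0 -0.2 0.1 0" --pt "0 0 0 0 0 0 0" --pt "0 0 0 0 0 0 0"

```text
time_s: 47.25
tool_pos: [0.4672, 0.2921, 0.2061]
ee_rot: [-0.705, 0.0, 0.709, -0.003]
force: [-0.1, 0.3, 0.4]
grip_width: 1.001
```

Green is at about (0.4685, 0.300).

Emit:
drive_tool --pt "0.1 0.1 0 0.1 -0.3 -0.04 0" --pt "0 0 0 0.5 0 0 0" --pt "0 0 0 0.8 0 0 0" --pt "0 0 0 0.8 0 0 0" --pt "0 0 0 0.7 0 0 0" --pt "0 0 0 0.4 0 0 0" --pt "0 0 0 0.2 0 0 0" --pt "0 0 0 0 0 0 0"

```text
time_s: 47.92
tool_pos: [0.4737, 0.2967, 0.1148]
ee_rot: [0.711, -0.007, -0.704, -0.005]
force: [-0.2, 1.0, -0.0]
grip_width: 1.001
```

Emit:
drive_tool --pt "0 -0.1 0 0.15 -0.1 0.2 0" --pt "0 0 0 0 0 0 0" --pt "0 0 0 0 0 0 120" --pt "0 0 0 0 0 0 200" --pt "0 0 0 0 0 0 255" --pt "0 0 0 0 0 0 255" --pt "0 0 0 0 0 0 255" --pt "0 0 0 0 0 0 255" --pt "0 0 0 0 0 0 255"

```text
time_s: 48.67
tool_pos: [0.4701, 0.3002, 0.1146]
ee_rot: [0.709, -0.006, -0.705, -0.006]
force: [-0.5, 0.1, -1.4]
grip_width: 0.361
```

Emit:
drive_tool --pt "0 -0.06 0 -0.4 0 0 255" --pt "0 0 0 -0.8 0 0 255" --pt "0 0 0 -0.8 0 0 255" --pt "0 0 0 -0.8 0 0 255" --pt "0 0 0 -0.8 0 0 255" --pt "0 0 0 -0.4 0.4 0 255" --pt "0 0 0 0 0.8 -0.1 255" --pt "0 0 0 0 0.9 -0.15 255" --pt "0 0 0 0 0.9 -0.15 255" --pt "0 0 0 0 0.9 -0.15 255"

```text
time_s: 49.5
tool_pos: [0.48, 0.1994, 0.2161]
ee_rot: [-0.705, 0.005, 0.709, 0.003]
force: [0.1, 0.4, -0.8]
grip_width: 0.361
```

Emit:
drive_tool --pt "0 0 0 0 0.9 -0.15 255" --pt "0 0 0 0 0.9 -0.15 255" --pt "0 0 0 0 0.9 -0.15 255" --pt "0 0 0 0 0.9 -0.15 255" --pt "0 0 0 0 0.9 -0.15 255" --pt "0 0 0 0 0.9 -0.1 255" --pt "0 0 0 0 0.8 0 255" --pt "0 0 0 0 0.5 0 255" --pt "0 0 0 0 0.3 0 255" --pt "0 0 0 0 0 0 255" --pt "0 0 0 0 0 0 255"

```text
time_s: 50.42
tool_pos: [0.4948, 0.0056, 0.2115]
ee_rot: [-0.703, 0.008, 0.711, 0.005]
force: [1.0, 0.6, -1.3]
grip_width: 0.361
```

Emit:
drive_tool --pt "-0.15 0.1 0 0 -0.15 -0.4 255" --pt "0 0 0 0.3 0 -0.1 255" --pt "0 0 0 0.7 0 0 255" --pt "0 0 0 0.8 0 0 255" --pt "0 0 0 0.6 0 0 255" --pt "0 0 0 0.3 0 0 255" --pt "0 0 0 0 0 0 255" --pt "0 0 0 0 0 0 255"

```text
time_s: 51.08
tool_pos: [0.5099, 0.0148, 0.1386]
ee_rot: [-0.706, -0.0, 0.708, -0.003]
force: [0.2, 0.1, -0.8]
grip_width: 0.362
```

Emit:
drive_tool --pt "0 0 0 0.3 0.2 0.05 255" --pt "0 0 0 0.25 0 0 255" --pt "0 0 0 0.15 0 0 255" --pt "0 0 0 0.1 0 0 255" --pt "0 0 0 0.08 0 0 255" --pt "0 0 0 0.05 0 0 255" --pt "0 0 0 0 0 0 255"

```text
time_s: 51.67
tool_pos: [0.5108, 0.0092, 0.1168]
ee_rot: [0.709, 0.0, -0.705, 0.003]
force: [0.5, 0.2, -2.1]
grip_width: 0.362
```

```bash
python3 - <<'E'
from h import *
marks(['bottle_green'],('side',)); o=robot.get_obs();print(o['tool_pos'],o['force'])
E
```

```text
side bottle_green [(0.56, [0.508, 0.01, 0.004])]
[0.51059115 0.00930627 0.11654904] [-0.35562977  0.32799288 -2.27563231]
```

Emit:
drive_tool --pt "0 -0.06 0 0.1 0 0 255" --pt "0 0 0 0.1 0 0 255" --pt "0 0 0 0 0 0 255" --pt "0 0 0 0 0 0 145" --pt "0 0 0 0 0 0 110" --pt "0 0 0 0 0 0 50" --pt "0 0 0 0 0 0 0" --pt "0 0 0 0 0 0 0" --pt "0 0 0 0 0 0 0"

```text
time_s: 52.52
tool_pos: [0.5138, 0.009, 0.117]
ee_rot: [0.71, -0.0, -0.704, 0.004]
force: [-0.2, 0.6, -0.9]
grip_width: 1.0
```

Emit:
drive_tool --pt "0 -0.1 0 -0.5 0 0 0" --pt "0 0 0 -1 0 0 0" --pt "0 0 0 -1 0 0 0" --pt "0 0 0 -1 0 0 0" --pt "0 0 0 -0.5 0 0.5 0" --pt "0 0 0 0 0 1 0" --pt "0 0 0 0 0 1 0" --pt "0 0 0 0 0 1 0" --pt "0 0 0 0 0 1 0" --pt "0 0 0 0 0 0.5 0" --pt "0 0 0 0 0 0 0" --pt "0 0 0 0 0 0 0"

```text
time_s: 53.52
tool_pos: [0.3827, 0.009, 0.2203]
ee_rot: [-0.706, 0.0, 0.708, -0.004]
force: [0.4, -0.0, 0.3]
grip_width: 1.002
```

```bash
python3 - <<'E'
from h import *
look('s9'); marks(['bottle_red','bottle_green','bottle_blue','jar_gold','jar_pink','jar_black','heart'],('side','top'))
print(robot.get_obs()['tool_pos'])
E
```

```text
side bottle_red [(0.76, [0.746, 0.008, 0.0]), (0.62, [0.721, 0.115, 0.003]), (0.59, [0.579, 0.084, 0.001])]
side bottle_green [(0.86, [0.512, 0.01, 0.005])]
side bottle_blue [(0.87, [0.604, -0.031, 0.002])]
side jar_gold [(0.73, [0.498, -0.287, 0.016]), (0.56, [0.501, 0.082, 0.006])]
side jar_pink [(0.87, [0.499, 0.081, 0.007])]
side jar_black [(0.59, [0.522, -0.06, 0.004])]
side heart [(0.6, [0.616, -0.292, 0.012])]
top bottle_red [(0.73, [0.749, 0.009, -0.0]), (0.64, [0.604, -0.035, 0.007]), (0.63, [0.72, 0.113, 0.0]), (0.57, [0.575, 0.082, 0.007])]
top bottle_green [(0.84, [0.512, 0.004, 0.004])]
top bottle_blue [(0.95, [0.605, -0.033, 0.006])]
top jar_gold [(0.78, [0.493, -0.297, 0.013])]
top jar_pink [(0.6, [0.497, 0.081, 0.005])]
top jar_black [(0.42, [0.5, -0.292, -0.002])]
top heart [(0.78, [0.612, -0.296, 0.011])]
[0.3826267  0.00903017 0.22003013]
```

View pics/s9.png

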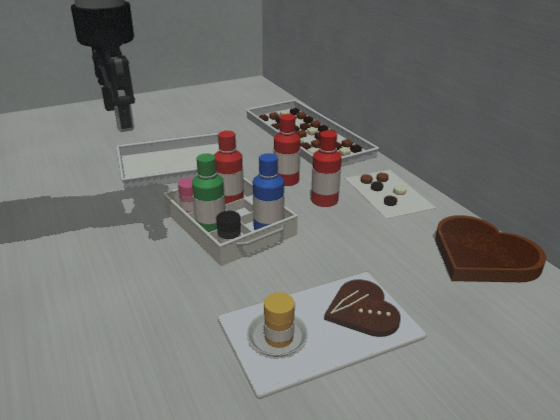

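The picture shows all three bottles upright in their own cells: green (208,195), red (229,165), blue (268,195). Gold stands in the dish at (279,320), and pink, black and the heart look unmoved. Handing in.

```bash
python3 -c "
from station import robot;print(robot.close_job())"
```

```text
the job is handed in; nothing more can be done
None
```

The job is done and handed in at about 54 s of the 131 s; the hand-in gave no verdict. I stood all three bottles on the sheet pan, put the gold jar in the steel dish, then returned blue, red and green to the cells they came from.

**Last checks, side and top cameras:**
- **Bottles:** all three stand upright in the caddy, within about 7 mm of where they started (limit 25 mm).
- **Gold jar:** it stands upright in the dish, about 5 mm from its centre (limit 21 mm), with its underside at 13–16 mm against the dish floor at 15 mm.
- **Bystanders:** the pink jar and the heart are within a few mm of where they were, by both cameras. The black jar is too, by the side camera.
- **Gripper:** it is empty and clear of everything.

**Disagreements:** in the final top view the network's only black-jar report was at the dish, and it also reported blue as a bottle_red. I took both as false, because the side picture shows each thing in its place.

**First grasp:** the arm was about 10 mm off to one side of the red bottle, so the fingers may have nudged it within its cell. It went back to its original measured place.

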